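# Take the converter part stack apart onto its seats

### The job

Take the stack of converter parts apart and set each part down, the way up it stands now, in its own blue seat: the copper ring choke over the pin of the post plate, the white box capacitor in the small rectangular tray, the round ceramic disc in the round cup, and the finned heatsink in the long cradle. Every part must lie flat on the floor of its seat, let go and at rest. Do not shift or knock over the little capped jar that stands among them.

Things in the scene. Friction and masses are not known exactly. Their poses are not given: they have to be found in the camera images.
- heatsink: Aluminium heatsink, loose, the bottom of the stack: 140 (along its x) x 64 (y) x 30 mm high, straight fins along x, fin tips up. About 0.35 kg. Origin at the centre of its underside. The disc and the capacitor stand side by side on its fin tips, near its two ends (about 34 mm from the middle along x; which end is which varies).
- disc: Round white ceramic power semiconductor, like a ribbed puck with a steel face: diameter 56 mm, 28 mm high, about 0.22 kg. Origin at the centre of its underside. Stands on the heatsink, with the choke lying on top of it.
- capacitor: White plastic box capacitor, 56 (its x) x 36 (y) x 36 mm high, with two brass terminal studs 6 mm tall on top; about 0.11 kg. Origin at the centre of its underside. Stands on the heatsink beside the disc, long side roughly along the heatsink.
- choke: Copper-coloured ring choke lying flat on top of the disc: outer diameter 40 mm, hole 20 mm, 20 mm high, about 0.09 kg. Origin at the centre of its underside.
- long_cradle: Seat of the heatsink, fixed to the bench: the largest blue rectangular tray, outside 168 (its x) x 92 (y) mm, inside 156 x 80 mm, rim 14 mm above the bench. Its floor lies 6 mm above the bench. Origin at the centre of its underside, on the bench.
- small_tray: Seat of the capacitor, fixed: the small blue rectangular tray, outside 84 (its x) x 64 (y) mm, inside 72 x 52 mm, rim 14 mm above the bench, floor 6 mm above the bench. Origin at the centre of its underside, on the bench.
- round_cup: Seat of the disc, fixed: round shallow blue cup, outside diameter 84 mm, inside 72 mm, rim 14 mm above the bench, floor 6 mm above the bench. Origin at the centre of its underside, on the bench.
- post_plate: Seat of the choke, fixed: flat blue square plate 70 x 70 x 5 mm with an upright steel pin in its centre, 8 mm in diameter with a pointed tip 31 mm above the bench. The choke goes over the pin and lies on the plate (5 mm above the bench). Origin at the centre of its underside, on the bench.
- jar: Little clear jar with a black cap, diameter 40 mm, 55 mm high. Loose; to be left alone. Origin at the centre of its underside.
Mind the look-alikes: they are no part of the job. What is shaped like the round_cup but brown or purple is not meant.

How it is judged:
At the end, for the whole second after the job is handed in: Choke round the pin of its plate (centres within 9 mm), capacitor in the small tray (16), disc in the round cup (12), heatsink in the long cradle (16); each underside less than 9 mm above its seat's underside, upright within 0.1 rad, released and at rest (horizontal distance between choke and post_plate below 0.009 m and z of choke in the frame of post_plate below 0.009 m and angle between each of choke, capacitor, disc, heatsink's own z axis and vertical below 0.1 rad and linear speed of each of choke, capacitor, disc, heatsink below 0.02 m/s and angular speed of each of choke, capacitor, disc, heatsink below 0.2 rad/s and horizontal distance between capacitor and small_tray below 0.016 m and z of capacitor in the frame of small_tray below 0.009 m and horizontal distance between disc and round_cup below 0.012 m and z of disc in the frame of round_cup below 0.009 m and horizontal distance between heatsink and long_cradle below 0.016 m and z of heatsink in the frame of long_cradle below 0.009 m); the robot touches nothing.
It fails at once if the jar is shifted by more than 20 mm or knocked over (distance of jar from where it was at the start of the episode above 0.02 m or angle between jar's own z axis and vertical above 0.5 rad).
It also fails if it takes over 112 s, if anything falls off the work surface, if the arm or the gripper's body presses on something with over 40 N, if the wrist force passes 120 N, or if a joint passes its speed limit or range.

### The arm

A 6-joint arm with a two-finger parallel gripper is mounted at the origin on the work surface. World frame = base frame: x ahead of the robot, y to its left, z up, the work surface at z = 0. Lengths are in m, angles in rad, forces in N, time in s.
With the tool pointing down it reaches from about 0.35 to 0.775 m from the base axis. Payload 5.5 kg.
Tool frame: the origin (TCP) lies midway between the tips of the shut fingers; the grasp point (between the pads) lies 19 mm behind it; x points along the fingers, y is the direction in which the jaws open and shut, and the axes are right-handed (so a half turn about x gives the same grasp; the last joint's range is limited). The gripper opens to 85 mm and grips with 20 to 120 N. Pads are 22 mm wide; open, the fingers measure 114 mm over their backs; the gripper's body (76 mm by 85 mm) begins 54 mm behind the grasp point. The pads swing forward as they close: fully open they stand 13 mm farther back than shut.
Start: joints at [1.058, 0.313, 0.046, 1.304, 0, 1.431], TCP at [0.209, 0.536, 0.231] pointing down, gripper open.
Joint ranges: [-2.76, 2.76], [-0.86, 1.69], [-1.03, 1.26], [-2.2, 2.34], [-1.47, 1.5], [-3.14, 3.14]. Speed limits (rad/s): [2.57, 2.57, 3.14, 3.14, 3.14, 3.14].

### API

Orientations are given as a 3x3 rotation matrix whose columns are the frame's x, y, z axes.
In Python, from bench import * gives the robot as it stands. The module is installed in compiled form; this text tells all that it offers.
- The arm moves only by the tool carry_out, never from a script. Its argument "plan" is one flat list of numbers, 5 for each row, row after row: the shift along the tool's x, y, z in mm, then the turn about the tool's x in degrees, then the opening, from 0 (shut) to 1 (fully open). In form: [dx, dy, dz, roll, claw, dx, dy, dz, roll, claw, ...]. A call has 1 to 5 rows; each row shifts and turns the commanded pose from where the row before left it, along the tool's axes as they then stand; what a row does not reach is not made up. A row lasts 1/10 s, in which the tool goes at most 50 mm and 8.59 degrees, less where a joint would pass 70% of its speed; a pose out of reach is approached as far as the arm can. A call is refused whole if a number of a shift passes 50 or a number of a turn 8.59, either way. A call with a gripper value outside its range is refused whole. The fingers move at their own pace and stop on an object; the grip force is fixed at half the most. Time passes only in rows, so rows that do not move let the fingers close. It gives the time, the measured TCP pose, the force and the opening at its end, in the units of the state.
- get_obs(): the state, without advancing time (a new reading comes with each control period).
- capture(name): name is "scene" or "top"; returns a dict with "img" (480x640x3 uint8, blue, green, red), "intrinsics" (3x3 intrinsics, pixels), "eye" and "orientation" of the camera in the world. Camera axes: x right, y up, looking along -z (the intrinsics and any distortion apply to the point x, -y, -z); pixel columns grow to the right and rows downward; lengths in m; the calibration is good to about 2 mm. A picture is of the moment at which its call begins. There is no depth.
- sign_off(): hands the job in, once; it reports no verdict.
The state is a dict: "time": time; "q": joint angles; "dq": joint speeds; "effort": joint torques, N m; "tcp_pos": TCP position; "eef_rot": TCP orientation; "ft_force": force on the tool from outside, world axes, zero at the start; "wrist_torque": the same for the moment, N m; "width": finger opening in m.
Only numpy, scipy, OpenCV 4.12 (cv2) and the standard library are available. Lean on these libraries where they do the work, as an engineer would, in place of code of your own. Each camera call takes 0.05 s, during which the arm holds its last target. There are 200 camera calls.

## Working session

There is one attempt and no reset: what is moved stays moved. The work goes in short steps, Python scripts to look and compute and a tool call to move; the robot and the scene stay as the last step left them, time stands still between calls to the robot, and variables do not carry over. Pictures are saved under pics/ and viewed, about 12 in all and at most 16, crops included, and the job is handed in when it is done.

Besides the shell and the picture viewer there is one more tool, called after "Request:" as name(argument=value, ...), one argument or row to a line, values as JSON. carry_out: Moves the arm, as the interface text tells. Its arguments: {"type":"object","properties":{"plan":{"type":"array","items":{"type":"number"}}},"required":["plan"]}

```bash
mkdir -p pics
cat > h.py <<'E'
from bench import *
import numpy as np, cv2
def cap(n,f=None):
    c=capture(n)
    if f: cv2.imwrite('pics/'+f,c['img'])
    return c
def ray(c,u,v):
    K=np.array(c['intrinsics']);d=np.linalg.inv(K)@[u,v,1.];d=np.array([d[0],-d[1],-d[2]])
    return np.array(c['eye']),np.array(c['orientation'])@d
def onz(c,u,v,z):
    e,d=ray(c,u,v);return (e+d*(z-e[2])/d[2])[:2]
def proj(c,p):
    q=np.array(c['orientation']).T@(np.array(p)-np.array(c['eye']));w=np.array(c['intrinsics'])@[q[0],-q[1],-q[2]];return w[:2]/w[2]
E
python3 - <<'E'
from h import *
for n in('scene','top'):
    c=cap(n,n+'0.png');print(n,np.round(c['eye'],3),np.round(c['orientation'],3).tolist(),np.round(c['intrinsics'],1).tolist())
o=get_obs();print(o['time'],o['tcp_pos'],np.round(o['eef_rot'],3).tolist(),o['width'],o['ft_force'])
E
```

```text
scene [0.973 0.526 0.746] [[-0.716, -0.511, 0.476], [0.698, -0.506, 0.507], [-0.018, 0.695, 0.719]] [[457.6, 0.0, 314.0], [0.0, 457.6, 240.7], [0.0, 0.0, 1.0]]
top [0.46  0.046 0.93 ] [[-0.014, 0.995, -0.102], [-1.0, -0.014, 0.002], [0.0, 0.102, 0.995]] [[445.2, 0.0, 323.4], [0.0, 445.2, 247.5], [0.0, 0.0, 1.0]]
0.1 [0.20919195 0.53511683 0.23049334] [[-0.001, 0.364, 0.931], [-0.001, 0.931, -0.364], [-1.0, -0.002, -0.0]] 0.08530857364738685 [ 0.20753019 -0.26850171 -0.11612288]
```

View pics/scene0.png

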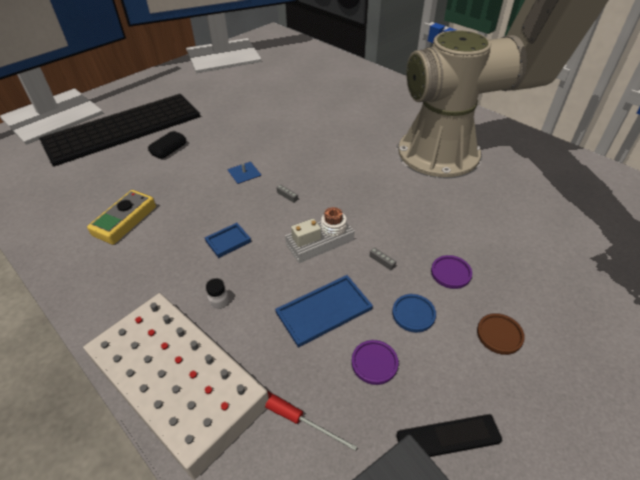

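View pics/top0.png

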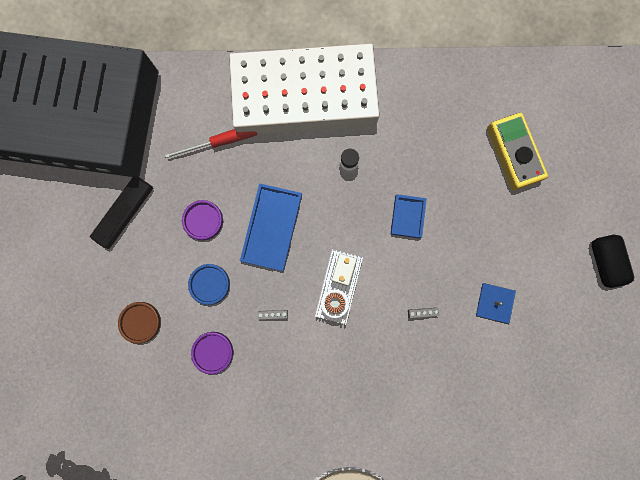

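Candidates in the top view:
- Blue seats: cup (209,285), long cradle (271,228), small tray (409,217), post plate (496,303).
- Look-alikes to ignore: purple cups (202,220) and (212,353), brown cup (139,323), grey terminal strips (272,315) and (423,313).
- Stack: heatsink at (340,288), with the choke on the disc at (335,303) and the capacitor at (345,270).
- Jar: (349,160).

I choose by the blue colour and measure now.

```bash
cat > m.py <<'E'
from h import *
T=cap('top');S=cap('scene');im=T['img'];hsv=cv2.cvtColor(im,cv2.COLOR_BGR2HSV)
B=cv2.inRange(hsv,(100,120,60),(118,255,255))
def rect(pts):
    (c,s,a)=cv2.minAreaRect(np.float32(pts)*1000);b=cv2.boxPoints((c,s,a))/1000
    e=[b[1]-b[0],b[2]-b[1]];l=max(e,key=np.linalg.norm)
    return np.round(np.array(c)/1000,4),np.round(s,1),round(float(np.degrees(np.arctan2(l[1],l[0]))),1)
for k in cv2.findContours(B,cv2.RETR_EXTERNAL,cv2.CHAIN_APPROX_NONE)[0]:
    if cv2.contourArea(k)<300: continue
    uv=k[:,0].mean(0); z=0.005 if uv[0]>460 else 0.012
    print('blue',uv.round(),rect([onz(T,*p,z) for p in k[:,0]]))
# stack crop masks
x0,y0=300,235;cr=im[y0:345,x0:385]
cop=cv2.inRange(hsv,(3,80,40),(18,255,255));cop[:y0]=0;cop[345:]=0;cop[:,:x0]=0;cop[:,385:]=0
p=cv2.findNonZero(cop)[:,0];c,r=cv2.minEnclosingCircle(p);print('choke px',c,r,onz(T,*c,.084))
cv2.imwrite('pics/crop0.png',np.hstack([cv2.resize(cr,None,fx=5,fy=5,interpolation=cv2.INTER_CUBIC),cv2.resize(S['img'][190:265,270:365],(380*550//440,550*1),interpolation=cv2.INTER_CUBIC)[:,:375]]))
jar=onz(T,349,158,.055);print('jar',jar)
E
python3 m.py
```

```text
blue [495. 303.] (array([ 0.4353, -0.3084]), array([69.2, 69.4]), -14.3)
blue [208. 284.] (array([0.4826, 0.2828]), array([81.6, 81.9]), -63.9)
blue [408. 216.] (array([ 0.6191, -0.1339]), array([65. , 84.6]), -9.0)
blue [271. 227.] (array([0.6003, 0.1536]), array([ 92.7, 168.5]), -13.8)
choke px (337.5, 286.5) 26.315494537353516 [0.47245124 0.01894017]
jar [ 0.73087511 -0.00974708]
```

View pics/crop0.png

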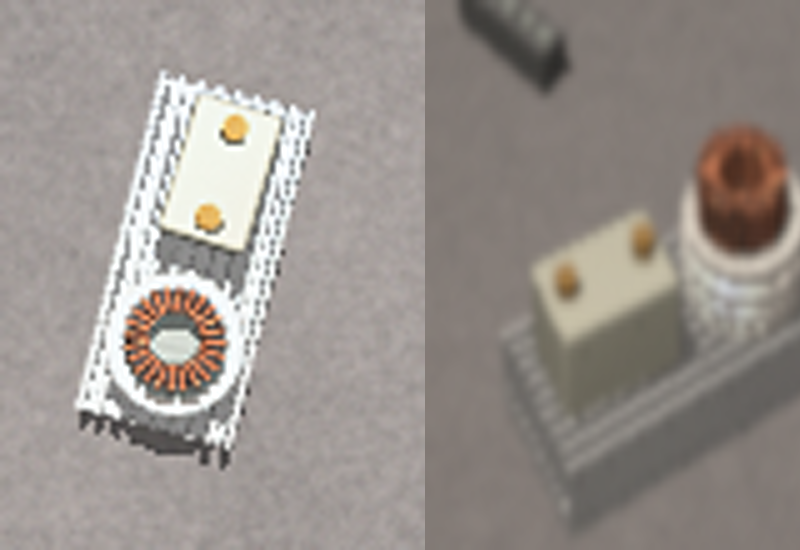

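```bash
cat >> h.py <<'E'
def go(x,y,z,yaw):
    "jaw axis (tool y) at world angle yaw deg; prints shift in tool axes AFTER the roll"
    o=get_obs();R=np.array(o['eef_rot']);p=np.array(o['tcp_pos'])
    cur=np.degrees(np.arctan2(R[1,1],R[0,1]));roll=(cur-yaw+90)%180-90
    a=np.radians(cur-roll);ty=np.array([np.cos(a),np.sin(a),0]);tz=np.array([np.sin(a),-np.cos(a),0])
    d=np.array([x,y,z])-p
    print('t',round(o['time'],2),'tcp',p.round(4),'yaw',cur.round(1),'w',round(o['width'],4),'F',np.round(o['ft_force'],1),'-> roll %.1f dx %.1f dy %.1f dz %.1f'%(roll,-d[2]*1e3,d@ty*1e3,d@tz*1e3))
E
python3 - <<'E'
from h import *
T=cap('top')
f=lambda a,b,z:onz(T,300+a/5-.4,235+b/5-.4,z)
c=f(174,339,.078);s1=f(235,127,.072);s2=f(208,216,.072)
print('choke',c,'cap',(s1+s2)/2,s1-s2,np.degrees(np.arctan2(*(s1-s2)[::-1])))
e=np.array([f(160,72,.03),f(314,110,.03),f(232,447,.03),f(80,408,.03)])
print('hs',e.mean(0),[np.degrees(np.arctan2(*(e[i]-e[j])[::-1])) for i,j in((0,3),(1,2))],[np.linalg.norm(e[i]-e[i-1]) for i in range(4)])
print(cv2.__version__);go(*c,.12,78)
go(*c,.06,78)
E
```

```text
choke [0.44252248 0.0251716 ] cap [0.50629531 0.00560926] [ 0.03418392 -0.01106965] -17.94331269041978
hs [0.47382303 0.01429416] [np.float64(-14.257012351756176), np.float64(-14.943273967721895)] [np.float64(0.13894317576191118), np.float64(0.0643474176534199), np.float64(0.13927539320273763), np.float64(0.06268307191470003)]
4.12.0
t 0.25 tcp [0.2093 0.5353 0.2309] yaw 68.6 w 0.0852 F [0.6 0.5 0.1] -> roll -9.4 dx 110.9 dy -450.5 dz 334.2
t 0.25 tcp [0.2093 0.5353 0.2309] yaw 68.6 w 0.0852 F [0.6 0.5 0.1] -> roll -9.4 dx 170.9 dy -450.5 dz 334.2
```

Request:
carry_out(
  plan=[0,0,0,-6.9,1,9,-36.3,29.5,0,1,9,-36.3,29.5,0,1,9,-36.3,29.5,0,1,9,-36.3,29.5,0,1],
)

```text
time: 0.75
tcp_pos: [0.2877, 0.364, 0.1949]
eef_rot: [[0.0, 0.249, 0.969], [0.0, 0.969, -0.249], [-1.0, 0.0, 0.0]]
ft_force: [0.6, 0.2, -0.2]
width: 0.0854
```

Request:
carry_out(
  plan=[9,-36.3,29.5,0,1,9,-36.3,29.5,0,1,9,-36.3,29.5,0,1,9,-36.3,29.5,0,1,9,-36.3,29.5,0,1],
)

```text
time: 1.25
tcp_pos: [0.3855, 0.1512, 0.1502]
eef_rot: [[0.001, 0.249, 0.968], [0.0, 0.968, -0.249], [-1.0, 0.001, 0.001]]
ft_force: [1.9, 0.6, -0.2]
width: 0.0855
```

Request:
carry_out(
  plan=[9,-36.3,29.5,0,1,9,-36.3,29.5,0,1,9,-36.3,29.5,0,1,0,0,0,0,1,0,0,0,0,1],
)

```text
time: 1.75
tcp_pos: [0.4433, 0.0244, 0.1229]
eef_rot: [[-0.001, 0.253, 0.968], [0.001, 0.968, -0.253], [-1.0, 0.0, -0.001]]
ft_force: [-0.4, 1.0, -0.7]
width: 0.0854
```

```bash
python3 -c "
from h import *
go(.4425,.0252,.06,75.5)"
```

```text
t 1.75 tcp [0.4433 0.0244 0.1229] yaw 75.4 w 0.0854 F [-0.4  1.  -0.7] -> roll -0.1 dx 62.9 dy 0.5 dz -0.9
```

Request:
carry_out(
  plan=[20,0.5,-1,0,1,20,0,0,0,1,20,0,0,0,1,2,0,0,0,1,0,0,0,0,0],
)

```text
time: 2.25
tcp_pos: [0.4418, 0.0273, 0.0614]
eef_rot: [[-0.001, 0.248, 0.969], [0.0, 0.969, -0.248], [-1.0, 0.0, -0.001]]
ft_force: [1.2, -0.1, -0.1]
width: 0.073
```

Request:
carry_out(
  plan=[0,0,0,0,0,0,0,0,0,0,0,0,0,0,0,0,0,0,0,0,0,0,0,0,0],
)

```text
time: 2.75
tcp_pos: [0.4435, 0.0262, 0.0629]
eef_rot: [[0.002, 0.249, 0.968], [0.0, 0.968, -0.249], [-1.0, 0.001, 0.002]]
ft_force: [-1.8, 0.8, 7.9]
width: 0.0385
```

Request:
carry_out(
  plan=[0,0,0,0,0,-10,0,0,0,0,-20,0,0,0,0,-20,0,0,0,0,0,0,0,0,0],
)

```text
time: 3.25
tcp_pos: [0.4449, 0.0258, 0.1143]
eef_rot: [[0.006, 0.25, 0.968], [-0.001, 0.968, -0.25], [-1.0, 0.001, 0.006]]
ft_force: [-0.1, -0.9, -1.0]
width: 0.0379
```

Run:
```python
from h import *
go(.4353,-.3084,.11,75.5)
T=cap('top');S=cap('scene')
cv2.imwrite('pics/c1.png',np.hstack([cv2.resize(T['img'][230:330,280:400],(480,400)),cv2.resize(S['img'][150:260,260:380],(320,400))]))
```

```text
t 3.25 tcp [0.4449 0.0258 0.1143] yaw 75.5 w 0.0379 F [-0.1 -0.9 -1. ] -> roll 0.0 dx 4.3 dy -326.0 dz 74.4
```

View pics/c1.png

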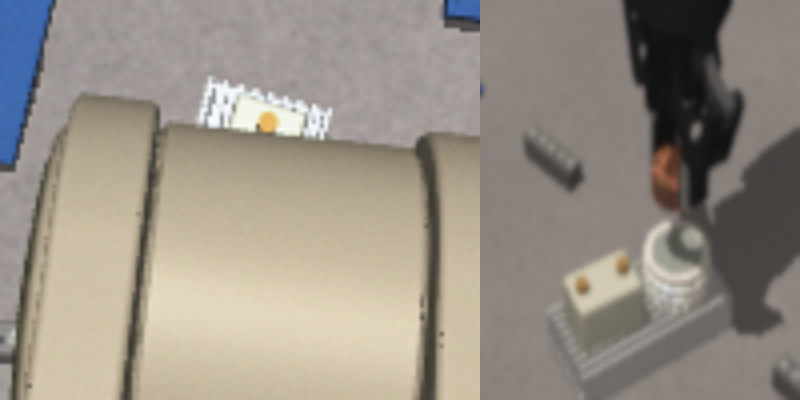

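The choke is held between the fingers (scene crop 665,178), and the disc and capacitor are undisturbed. Next I carry it to the post plate.

Request:
carry_out(
  plan=[0,-46.5,10.6,0,0,0,-46.5,10.6,0,0,0,-46.5,10.6,0,0,0,-46.5,10.6,0,0,0,-46.5,10.6,0,0],
)

```text
time: 3.85
tcp_pos: [0.4349, -0.2137, 0.1102]
eef_rot: [[-0.001, 0.25, 0.968], [0.001, 0.968, -0.25], [-1.0, 0.001, -0.001]]
ft_force: [0.8, 0.9, -0.9]
width: 0.0384
```

Request:
carry_out(
  plan=[10,-46.5,10.6,0,0,15,-46.5,10.6,0,0,20,0,0,0,0,15,0,0,0,0,0,0,0,0,0],
)

```text
time: 4.35
tcp_pos: [0.4307, -0.3061, 0.0478]
eef_rot: [[-0.005, 0.251, 0.968], [0.005, 0.968, -0.251], [-1.0, 0.004, -0.006]]
ft_force: [-0.8, 1.2, -1.4]
width: 0.0382
```

Request:
carry_out(
  plan=[0,0,0,0,0],
)

```text
time: 4.45
tcp_pos: [0.4325, -0.3069, 0.0504]
eef_rot: [[-0.002, 0.25, 0.968], [0.002, 0.968, -0.25], [-1.0, 0.001, -0.002]]
ft_force: [0.3, -0.2, 0.4]
width: 0.038
```

Run:
```python
from h import *
go(.4353,-.3084,.0095,75.5)
S=cap('scene');print(proj(S,[.4353,-.3084,.031]),proj(S,[.4353,-.3084,.005]))
cv2.imwrite('pics/c2.png',cv2.resize(S['img'][130:200,200:290],(720,560),interpolation=cv2.INTER_CUBIC))
```

```text
t 4.45 tcp [ 0.4325 -0.3069  0.0504] yaw 75.5 w 0.038 F [ 0.3 -0.2  0.4] -> roll 0.0 dx 40.9 dy -0.7 dz 3.1
[243.29841065 163.65409738] [244.56488234 171.66930838]
```

View pics/c2.png

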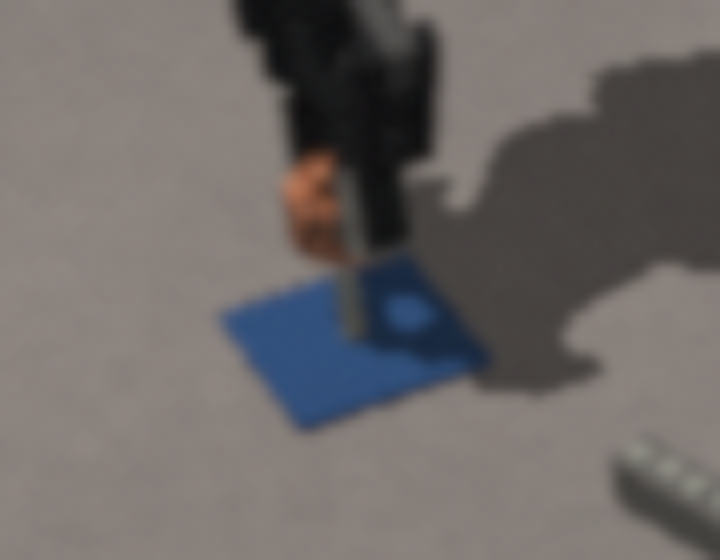

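The choke hangs level just above the pin tip (346,270). A 3 mm correction is needed, then lower.

Request:
carry_out(
  plan=[0,-1,3,0,0,0,0,0,0,0,10,0,0,0,0,10,0,0,0,0,8,0,0,0,0],
)

```text
time: 5.0
tcp_pos: [0.4354, -0.3088, 0.0221]
eef_rot: [[-0.001, 0.25, 0.968], [0.001, 0.968, -0.25], [-1.0, 0.001, -0.001]]
ft_force: [-0.8, 0.1, -0.9]
width: 0.0376
```

Request:
carry_out(
  plan=[6,0,0,0,0,3,0,0,0,0,2,0,0,0,0,0,0,0,0,0,0,0,0,0,0],
)

```text
time: 5.5
tcp_pos: [0.436, -0.3095, 0.0125]
eef_rot: [[0.0, 0.25, 0.968], [-0.0, 0.968, -0.25], [-1.0, -0.0, 0.0]]
ft_force: [0.8, 0.4, -0.7]
width: 0.038
```

Run:
```python
from h import *
go(.4353,-.3084,.0095,75.5)
```

```text
t 5.5 tcp [ 0.436  -0.3095  0.0125] yaw 75.5 w 0.038 F [ 0.8  0.4 -0.7] -> roll 0.0 dx 3.0 dy 0.9 dz -1.0
```

Request:
carry_out(
  plan=[2,0,0,0,0,0,0,0,0,0,0,0,0,0,1,0,0,0,0,1,0,0,0,0,1],
)

```text
time: 6.0
tcp_pos: [0.436, -0.3095, 0.0105]
eef_rot: [[0.0, 0.25, 0.968], [-0.0, 0.968, -0.25], [-1.0, -0.0, 0.0]]
ft_force: [-0.3, 0.2, -0.6]
width: 0.0795
```

Request:
carry_out(
  plan=[0,0,0,0,1,-10,0,0,0,1,-30,0,0,0,1,-40,0,0,3.5,1,-30,0,0,0,1],
)

```text
time: 6.5
tcp_pos: [0.4362, -0.3096, 0.123]
eef_rot: [[0.001, 0.31, 0.951], [-0.001, 0.951, -0.31], [-1.0, -0.001, 0.002]]
ft_force: [0.0, -0.6, 0.1]
width: 0.0857
```

Run:
```python
from h import *
go(.5063,.0056,.12,72)
S=cap('scene');T=cap('top')
cv2.imwrite('pics/c3.png',np.hstack([cv2.resize(S['img'][130:200,210:280],(400,400),interpolation=cv2.INTER_CUBIC),cv2.resize(T['img'][230:330,300:400],(400,400),interpolation=cv2.INTER_CUBIC)]))
```

```text
t 6.5 tcp [ 0.4362 -0.3096  0.123 ] yaw 72.0 w 0.0857 F [ 0.  -0.6  0.1] -> roll -0.0 dx 3.0 dy 321.5 dz -30.7
```

View pics/c3.png

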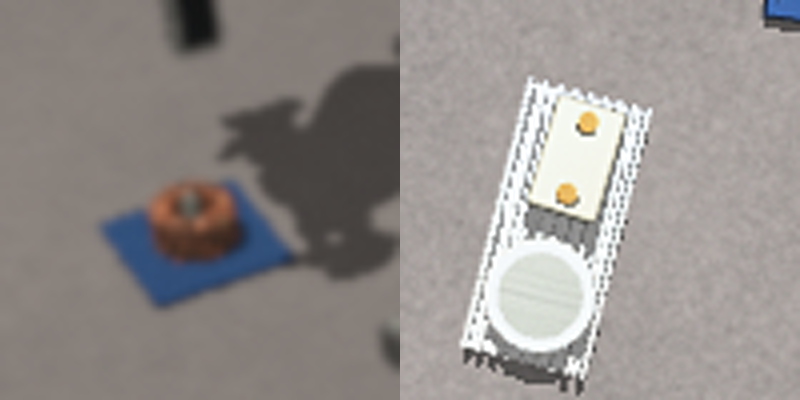

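The choke lies flat over its pin (crop 195,215). The disc top is at top-view pixel (334.6,304), and the capacitor studs have not moved.

Request:
carry_out(
  plan=[0,46,-4.4,0,1,0,46,-4.4,0,1,0,46,-4.4,0,1,0,46,-4.4,0,1,0,46,-4.4,0,1],
)

```text
time: 7.1
tcp_pos: [0.4857, -0.082, 0.1202]
eef_rot: [[-0.0, 0.309, 0.951], [0.0, 0.951, -0.309], [-1.0, 0.0, -0.0]]
ft_force: [0.8, 0.4, 0.8]
width: 0.0852
```

Request:
carry_out(
  plan=[0,46,-4.4,0,1,0,45.5,-4.3,0,1,0,0,0,0,1,0,0,0,0,1],
)

```text
time: 7.5
tcp_pos: [0.5055, 0.0071, 0.12]
eef_rot: [[-0.001, 0.305, 0.952], [-0.0, 0.952, -0.305], [-1.0, -0.0, -0.001]]
ft_force: [0.4, -0.6, -0.2]
width: 0.0851
```

Run:
```python
from h import *
go(.5063,.0056,.042,72)
T=cap('top');print(onz(T,334.6,304.1,.058))
```

```text
t 7.5 tcp [0.5055 0.0071 0.12  ] yaw 72.2 w 0.0851 F [ 0.4 -0.6 -0.2] -> roll 0.2 dx 78.0 dy -1.1 dz 1.2
[0.43882318 0.02435357]
```

Request:
carry_out(
  plan=[25,-1,1,0,1,25,0,0,0,1,20,0,0,0,1,8,0,0,0,1,0,0,0,0,0],
)

```text
time: 8.05
tcp_pos: [0.5053, 0.0035, 0.0413]
eef_rot: [[-0.003, 0.311, 0.951], [0.0, 0.951, -0.311], [-1.0, -0.001, -0.003]]
ft_force: [0.4, 0.0, 0.4]
width: 0.0731
```

Request:
carry_out(
  plan=[0,0,0,0,0,0,0,0,0,0,0,0,0,0,0,0,0,0,0,0,0,0,0,0,0],
)

```text
time: 8.55
tcp_pos: [0.5078, 0.0044, 0.0437]
eef_rot: [[0.003, 0.308, 0.951], [-0.001, 0.951, -0.308], [-1.0, 0.0, 0.003]]
ft_force: [0.3, 0.7, 6.5]
width: 0.0349
```

Request:
carry_out(
  plan=[0,0,0,0,0,0,0,0,0,0,-10,0,0,0,0,-20,0,0,0,0,-30,0,0,0,0],
)

```text
time: 9.05
tcp_pos: [0.5046, 0.0051, 0.1018]
eef_rot: [[-0.004, 0.308, 0.951], [0.001, 0.951, -0.308], [-1.0, -0.001, -0.004]]
ft_force: [0.9, 0.6, -1.6]
width: 0.0347
```

Run:
```python
from h import *
go(.6191,-.1339,.08,81)
S=cap('scene')
cv2.imwrite('pics/c4.png',cv2.resize(S['img'][150:260,260:380],(480,440),interpolation=cv2.INTER_CUBIC))
```

```text
t 9.05 tcp [0.5046 0.0051 0.1018] yaw 72.1 w 0.0347 F [ 0.9  0.6 -1.6] -> roll -8.9 dx 21.8 dy -119.3 dz 134.9
```

View pics/c4.png

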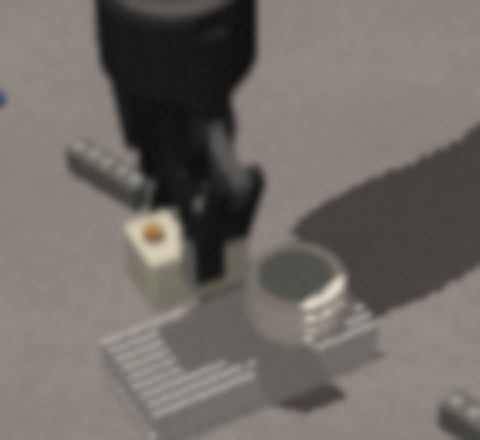

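The capacitor is held level (155,255); the disc and heatsink are undisturbed.

Request:
carry_out(
  plan=[0,0,0,-8.5,0,0,-29.8,33.7,0,0,0,-29.8,33.7,0,0,0,-29.8,33.7,0,0,0,-29.8,33.7,0,0],
)

```text
time: 9.6
tcp_pos: [0.6206, -0.1361, 0.1027]
eef_rot: [[0.0, 0.164, 0.986], [0.0, 0.986, -0.164], [-1.0, 0.0, 0.0]]
ft_force: [0.7, 1.0, -1.9]
width: 0.0351
```

Request:
carry_out(
  plan=[20,0,0,0,0,20,0,0,0,0,0,0,0,0,0],
)

```text
time: 9.9
tcp_pos: [0.6173, -0.1345, 0.0591]
eef_rot: [[-0.006, 0.165, 0.986], [0.002, 0.986, -0.165], [-1.0, 0.001, -0.006]]
ft_force: [-0.8, -0.4, -2.8]
width: 0.0348
```

Run:
```python
from h import *
go(.6191,-.1339,.02,81)
```

```text
t 9.9 tcp [ 0.6173 -0.1345  0.0591] yaw 80.5 w 0.0348 F [-0.8 -0.4 -2.8] -> roll -0.5 dx 39.1 dy 0.9 dz 1.7
```

Request:
carry_out(
  plan=[15,0.5,0.5,0,0,12,0,0,0,0,7,0,0,0,0,4,0,0,0,0,0,0,0,0,0],
)

```text
time: 10.4
tcp_pos: [0.6201, -0.1343, 0.0241]
eef_rot: [[-0.001, 0.164, 0.986], [0.0, 0.986, -0.164], [-1.0, 0.0, -0.001]]
ft_force: [0.8, -0.2, -0.7]
width: 0.0348
```

Request:
carry_out(
  plan=[2,0,0,0,0,0,0,0,0,0,0,0,0,0,0],
)

```text
time: 10.7
tcp_pos: [0.6206, -0.1347, 0.0227]
eef_rot: [[0.001, 0.164, 0.986], [-0.0, 0.986, -0.164], [-1.0, 0.0, 0.001]]
ft_force: [0.2, -0.5, -1.3]
width: 0.0347
```

Request:
carry_out(
  plan=[2,0,0,0,0,0.5,0,0,0,0,0,0,0,0,0],
)

```text
time: 11.0
tcp_pos: [0.6204, -0.1347, 0.0198]
eef_rot: [[0.0, 0.164, 0.986], [0.0, 0.986, -0.164], [-1.0, 0.0, 0.0]]
ft_force: [0.8, 0.6, -1.4]
width: 0.0347
```

Request:
carry_out(
  plan=[0,0,0,0,1,0,0,0,0,1,0,0,0,0,1,0,0,0,0,1,0,0,0,0,1],
)

```text
time: 11.5
tcp_pos: [0.6205, -0.1347, 0.0199]
eef_rot: [[0.0, 0.164, 0.986], [0.0, 0.986, -0.164], [-1.0, 0.0, 0.0]]
ft_force: [0.2, -0.8, 0.3]
width: 0.0851
```

Request:
carry_out(
  plan=[-10,0,0,0,1,-30,0,0,0,1,-40,0,0,0,1,-20,0,0,5,1,0,0,0,0,1],
)

```text
time: 12.0
tcp_pos: [0.6231, -0.1355, 0.1249]
eef_rot: [[0.008, 0.251, 0.968], [-0.003, 0.968, -0.251], [-1.0, -0.001, 0.008]]
ft_force: [0.4, -1.2, 0.0]
width: 0.0854
```

Run:
```python
from h import *
go(.4388,.0244,.12,75.5)
S=cap('scene');T=cap('top')
cv2.imwrite('pics/c5.png',np.hstack([cv2.resize(S['img'][200:280,190:270],(400,400),interpolation=cv2.INTER_CUBIC),cv2.resize(T['img'][240:340,290:390],(400,400),interpolation=cv2.INTER_CUBIC)]))
```

```text
t 12.0 tcp [ 0.6231 -0.1355  0.1249] yaw 75.5 w 0.0854 F [ 0.4 -1.2  0. ] -> roll -0.0 dx 4.9 dy 108.7 dz -218.4
```

View pics/c5.png

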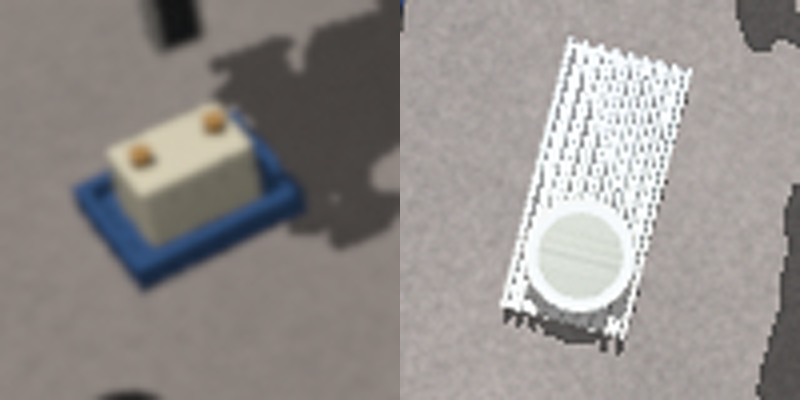

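The capacitor sits upright in its tray (185,175). The disc and heatsink have not moved. The disc is next.

Request:
carry_out(
  plan=[1,21.7,-43.5,0,1,1,21.7,-43.5,0,1,1,21.7,-43.5,0,1,1,21.7,-43.5,0,1,1,21.7,-43.5,0,1],
)

```text
time: 12.6
tcp_pos: [0.4339, 0.0259, 0.1133]
eef_rot: [[-0.003, 0.249, 0.968], [0.001, 0.968, -0.249], [-1.0, -0.0, -0.003]]
ft_force: [1.0, -0.3, 0.0]
width: 0.0853
```

Request:
carry_out(
  plan=[0,0,0,0,1,0,0,0,0,1],
)

```text
time: 12.8
tcp_pos: [0.4354, 0.0255, 0.114]
eef_rot: [[-0.001, 0.247, 0.969], [0.0, 0.969, -0.247], [-1.0, -0.0, -0.001]]
ft_force: [-0.1, -0.1, -0.2]
width: 0.0853
```

Run:
```python
from h import *
go(.4393,.0244,.036,75.5)
```

```text
t 12.8 tcp [0.4354 0.0255 0.114 ] yaw 75.7 w 0.0853 F [-0.1 -0.1 -0.2] -> roll 0.2 dx 78.0 dy -0.1 dz 4.0
```

Request:
carry_out(
  plan=[25,0,4,0,1,25,0,0,0,1,20,0,0,0,1,8,0,0,0,1,0,0,0,0,1],
)

```text
time: 13.3
tcp_pos: [0.4405, 0.0232, 0.0355]
eef_rot: [[-0.003, 0.25, 0.968], [0.0, 0.968, -0.25], [-1.0, -0.0, -0.003]]
ft_force: [0.0, 0.3, 0.5]
width: 0.0855
```

Request:
carry_out(
  plan=[0,0,0,0,0,0,0,0,0,0,0,0,0,0,0,0,0,0,0,0,0,0,0,0,0],
)

```text
time: 13.8
tcp_pos: [0.442, 0.0233, 0.0382]
eef_rot: [[0.003, 0.25, 0.968], [-0.001, 0.968, -0.25], [-1.0, -0.0, 0.003]]
ft_force: [-0.4, -1.6, 5.6]
width: 0.0534
```

Request:
carry_out(
  plan=[0,0,0,0,0,-10,0,0,0,0,-20,0,0,0,0,-20,0,0,0,0,0,0,0,0,0],
)

```text
time: 14.3
tcp_pos: [0.4429, 0.0236, 0.0896]
eef_rot: [[0.005, 0.249, 0.968], [-0.0, 0.968, -0.249], [-1.0, 0.001, 0.005]]
ft_force: [0.8, -0.5, -2.5]
width: 0.054
```

Run:
```python
from h import *
go(.4826,.2828,.08,75.5)
S=cap('scene')
cv2.imwrite('pics/c6.png',cv2.resize(S['img'][150:260,260:380],(480,440),interpolation=cv2.INTER_CUBIC))
```

```text
t 14.3 tcp [0.4429 0.0236 0.0896] yaw 75.6 w 0.054 F [ 0.8 -0.5 -2.5] -> roll 0.1 dx 9.6 dy 260.9 dz -26.5
```

View pics/c6.png

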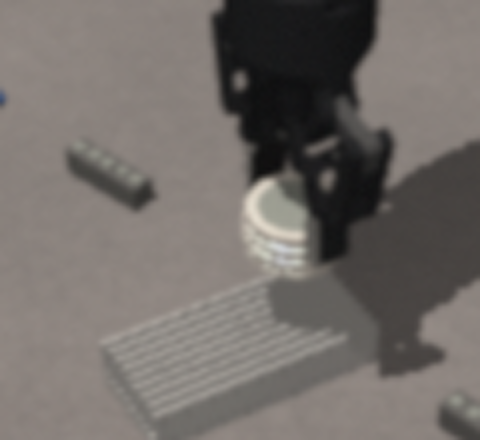

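The disc is held clear of the heatsink (285,225). Carry it to the blue cup.

Request:
carry_out(
  plan=[0,43.5,-4.2,0,0,0,43.5,-4.2,0,0,0,43.5,-4.2,0,0,0,43.5,-4.2,0,0,0,43.5,-4.2,0,0],
)

```text
time: 14.85
tcp_pos: [0.474, 0.2412, 0.0856]
eef_rot: [[-0.002, 0.25, 0.968], [-0.0, 0.968, -0.25], [-1.0, -0.001, -0.001]]
ft_force: [0.1, -0.4, -1.9]
width: 0.0536
```

Request:
carry_out(
  plan=[0,43.5,-4.2,0,0,20,0,0,0,0,15,0,0,0,0,0,0,0,0,0,0,0,0,0,0],
)

```text
time: 15.35
tcp_pos: [0.4806, 0.2824, 0.0509]
eef_rot: [[-0.002, 0.25, 0.968], [-0.001, 0.968, -0.25], [-1.0, -0.001, -0.002]]
ft_force: [0.4, -0.5, -1.8]
width: 0.0539
```

Run:
```python
from h import *
go(.484,.2828,.0135,75.5)
S=cap('scene');print(proj(S,[.4826,.2828,.006]))
cv2.imwrite('pics/c7.png',cv2.resize(S['img'][250:350,360:470],(528,480),interpolation=cv2.INTER_CUBIC))
```

```text
t 15.35 tcp [0.4806 0.2824 0.0509] yaw 75.5 w 0.0539 F [ 0.4 -0.5 -1.8] -> roll 0.0 dx 37.4 dy 1.3 dz 3.2
[414.34441326 312.92428517]
```

View pics/c7.png

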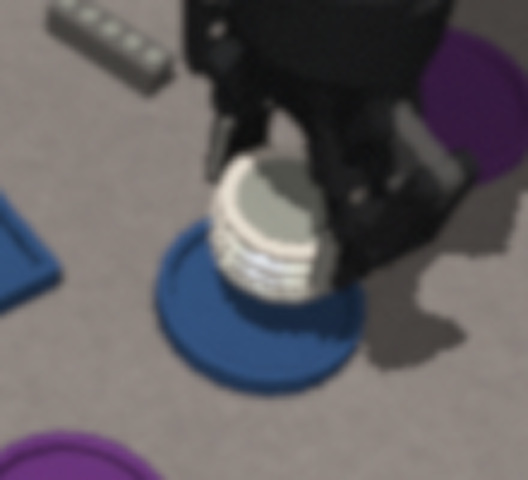

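Request:
carry_out(
  plan=[12,1,3,0,0,12,0,0,0,0,7,0,0,0,0,3,0,0,0,0,0,0,0,0,0],
)

```text
time: 15.9
tcp_pos: [0.484, 0.2826, 0.017]
eef_rot: [[-0.001, 0.25, 0.968], [-0.001, 0.968, -0.25], [-1.0, -0.001, -0.001]]
ft_force: [-0.1, -0.6, -2.0]
width: 0.054
```

Request:
carry_out(
  plan=[1,0,0,0,0,0,0,0,0,0,0,0,0,0,0],
)

```text
time: 16.2
tcp_pos: [0.485, 0.2831, 0.0172]
eef_rot: [[0.001, 0.25, 0.968], [0.0, 0.968, -0.25], [-1.0, 0.001, 0.001]]
ft_force: [-1.1, -1.4, -1.3]
width: 0.054
```

Run:
```python
from h import *
go(.484,.2828,.0135,75.5)
```

```text
t 16.2 tcp [0.485  0.2831 0.0172] yaw 75.5 w 0.054 F [-1.1 -1.4 -1.3] -> roll 0.0 dx 3.7 dy -0.6 dz -0.8
```

Request:
carry_out(
  plan=[2,0,0,0,0,1,0,0,0,0,0,0,0,0,0],
)

```text
time: 16.5
tcp_pos: [0.4848, 0.2831, 0.0143]
eef_rot: [[0.001, 0.25, 0.968], [0.0, 0.968, -0.25], [-1.0, 0.0, 0.0]]
ft_force: [-0.7, -0.5, 3.2]
width: 0.0537
```

Request:
carry_out(
  plan=[0,0,0,0,1,0,0,0,0,1,0,0,0,0,1,0,0,0,0,1,0,0,0,0,1],
)

```text
time: 17.0
tcp_pos: [0.4847, 0.283, 0.0138]
eef_rot: [[0.0, 0.25, 0.968], [0.0, 0.968, -0.25], [-1.0, 0.0, -0.0]]
ft_force: [-0.0, -0.7, -0.0]
width: 0.0852
```

Request:
carry_out(
  plan=[-10,0,0,0,1,-30,0,0,0,1,-40,0,0,0,1,0,0,0,0,1,0,0,0,0,1],
)

```text
time: 17.5
tcp_pos: [0.4859, 0.2835, 0.0957]
eef_rot: [[0.003, 0.25, 0.968], [0.002, 0.968, -0.25], [-1.0, 0.002, 0.003]]
ft_force: [-0.4, 0.2, -0.5]
width: 0.0853
```

Run:
```python
from h import *
go(.4738,.0143,.09,75.4)
S=cap('scene');T=cap('top')
cv2.imwrite('pics/c8.png',np.hstack([cv2.resize(S['img'][260:360,360:460],(400,400),interpolation=cv2.INTER_CUBIC),cv2.resize(T['img'][240:340,290:390],(400,400),interpolation=cv2.INTER_CUBIC)]))
```

```text
t 17.5 tcp [0.4859 0.2835 0.0957] yaw 75.5 w 0.0853 F [-0.4  0.2 -0.5] -> roll 0.1 dx 5.7 dy -263.6 dz 56.2
```

View pics/c8.png

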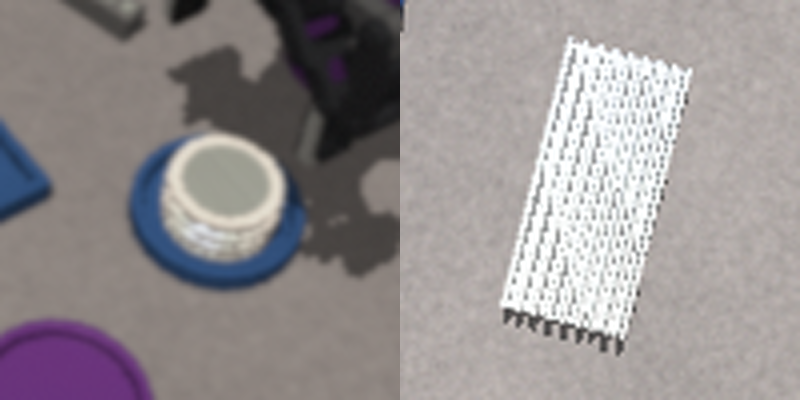

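The disc sits flat within the cup rim (222,195), and the heatsink has not moved. The heatsink is next.

Request:
carry_out(
  plan=[0,-44,9.4,0,1,0,-44,9.4,0,1,0,-44,9.4,0,1,0,-44,9.4,0,1,0,-44,9.4,0,1],
)

```text
time: 18.1
tcp_pos: [0.4738, 0.0567, 0.0926]
eef_rot: [[-0.002, 0.249, 0.968], [0.0, 0.968, -0.249], [-1.0, -0.0, -0.002]]
ft_force: [0.8, -0.4, 0.3]
width: 0.0856
```

Request:
carry_out(
  plan=[0,-44,9.4,0,1,0,0,0,0,1,0,0,0,0,1],
)

```text
time: 18.4
tcp_pos: [0.4724, 0.0124, 0.0928]
eef_rot: [[-0.002, 0.253, 0.968], [0.001, 0.968, -0.253], [-1.0, 0.0, -0.002]]
ft_force: [-0.4, 0.7, 0.5]
width: 0.0855
```

Run:
```python
from h import *
go(.4738,.0143,.005,75.4)
```

```text
t 18.4 tcp [0.4724 0.0124 0.0928] yaw 75.4 w 0.0855 F [-0.4  0.7  0.5] -> roll -0.0 dx 87.8 dy 2.2 dz 0.9
```

Request:
carry_out(
  plan=[30,2,1,0,1,25,0,0,0,1,20,0,0,0,1,10,0,0,0,1,0,0,0,0,1],
)

```text
time: 18.9
tcp_pos: [0.4731, 0.0164, 0.0072]
eef_rot: [[-0.004, 0.248, 0.969], [0.001, 0.969, -0.248], [-1.0, -0.0, -0.004]]
ft_force: [-0.0, -0.3, -0.3]
width: 0.0854
```

Request:
carry_out(
  plan=[2,0,0,0,1,0,0,0,0,0,0,0,0,0,0,0,0,0,0,0,0,0,0,0,0],
)

```text
time: 19.4
tcp_pos: [0.4757, 0.0147, 0.0081]
eef_rot: [[0.002, 0.25, 0.968], [-0.001, 0.968, -0.25], [-1.0, -0.0, 0.002]]
ft_force: [-0.6, 0.1, 5.3]
width: 0.0626
```

Request:
carry_out(
  plan=[0,0,0,0,0,0,0,0,0,0,-10,0,0,0,0,-20,0,0,0,0,0,0,0,0,0],
)

```text
time: 19.9
tcp_pos: [0.4765, 0.0147, 0.039]
eef_rot: [[0.004, 0.25, 0.968], [-0.0, 0.968, -0.25], [-1.0, 0.001, 0.004]]
ft_force: [1.7, 0.4, -4.0]
width: 0.0626
```

Run:
```python
from h import *
go(.6003,.1536,.06,76.2)
S=cap('scene')
cv2.imwrite('pics/c9.png',cv2.resize(S['img'][170:270,260:380],(480,400),interpolation=cv2.INTER_CUBIC))
```

```text
t 19.9 tcp [0.4765 0.0147 0.039 ] yaw 75.5 w 0.0626 F [ 1.7  0.4 -4. ] -> roll -0.7 dx -21.0 dy 164.4 dz 87.1
```

View pics/c9.png

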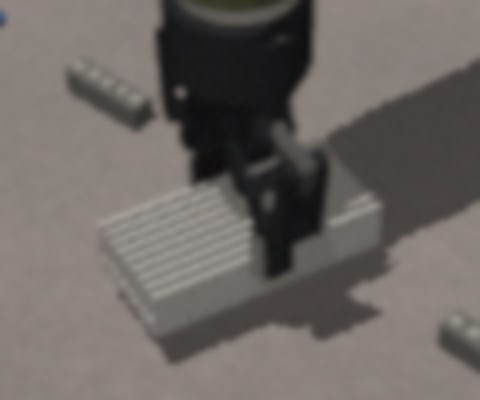

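The heatsink is held level (245,250), and its ends clear the bench. Raise it and carry it to the cradle.

Request:
carry_out(
  plan=[-20,0,0,-0.7,0,0,41,22,0,0,0,41,22,0,0,0,41,22,0,0,0,41,22,0,0],
)

```text
time: 20.45
tcp_pos: [0.5997, 0.1546, 0.0556]
eef_rot: [[-0.001, 0.238, 0.971], [-0.0, 0.971, -0.238], [-1.0, -0.0, -0.001]]
ft_force: [1.6, -0.7, -3.6]
width: 0.0625
```

Request:
carry_out(
  plan=[0,0,0,0,0,15,0,0,0,0,0,0,0,0,0,0,0,0,0,0],
)

```text
time: 20.85
tcp_pos: [0.5978, 0.1529, 0.0406]
eef_rot: [[-0.003, 0.238, 0.971], [-0.0, 0.971, -0.238], [-1.0, -0.001, -0.003]]
ft_force: [0.2, 0.3, -2.7]
width: 0.0626
```

Run:
```python
from h import *
go(.6015,.1536,.014,76.2)
S=cap('scene')
cv2.imwrite('pics/c10.png',cv2.resize(S['img'][240:360,260:400],(560,480),interpolation=cv2.INTER_CUBIC))
```

```text
t 20.85 tcp [0.5978 0.1529 0.0406] yaw 76.2 w 0.0626 F [ 0.2  0.3 -2.7] -> roll 0.0 dx 26.6 dy 1.6 dz 3.4
```

View pics/c10.png

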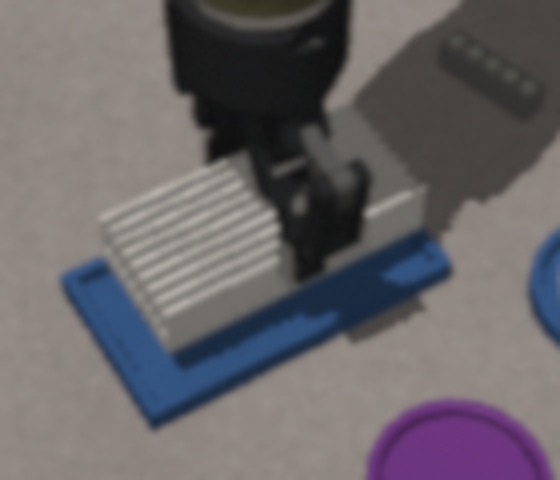

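It is aligned over the cradle. Lower with a small correction.

Request:
carry_out(
  plan=[0,1.3,2.8,0,0,10,0,0,0,0,8,0,0,0,0,4,0,0,0,0,0,0,0,0,0],
)

```text
time: 21.4
tcp_pos: [0.6012, 0.1537, 0.0185]
eef_rot: [[-0.002, 0.238, 0.971], [-0.0, 0.971, -0.238], [-1.0, -0.001, -0.002]]
ft_force: [0.2, -1.1, -4.4]
width: 0.063
```

Request:
carry_out(
  plan=[2,0,0,0,0,1,0,0,0,0,0,0,0,0,0,0,0,0,0,0],
)

```text
time: 21.8
tcp_pos: [0.6025, 0.154, 0.017]
eef_rot: [[0.0, 0.238, 0.971], [0.0, 0.971, -0.238], [-1.0, 0.0, 0.0]]
ft_force: [0.4, 0.1, -3.8]
width: 0.0628
```

Run:
```python
from h import *
go(.6015,.1536,.014,76.2)
```

```text
t 21.8 tcp [0.6025 0.154  0.017 ] yaw 76.2 w 0.0628 F [ 0.4  0.1 -3.8] -> roll 0.0 dx 3.0 dy -0.6 dz -0.8
```

Request:
carry_out(
  plan=[2,0,0,0,0,0.7,0,0,0,0,0,0,0,0,0],
)

```text
time: 22.1
tcp_pos: [0.6024, 0.1539, 0.0142]
eef_rot: [[0.0, 0.238, 0.971], [0.0, 0.971, -0.238], [-1.0, 0.0, 0.0]]
ft_force: [0.5, -0.4, -2.7]
width: 0.0621
```

Request:
carry_out(
  plan=[0,0,0,0,1,0,0,0,0,1,0,0,0,0,1,0,0,0,0,1,0,0,0,0,1],
)

```text
time: 22.6
tcp_pos: [0.6025, 0.1539, 0.0143]
eef_rot: [[0.0, 0.238, 0.971], [0.0, 0.971, -0.238], [-1.0, 0.0, 0.0]]
ft_force: [-0.1, 0.1, -1.1]
width: 0.0855
```

Request:
carry_out(
  plan=[-10,0,0,0,1,-30,0,0,0,1,-40,0,0,0,1,-40,0,0,0,1,0,0,0,0,1],
)

```text
time: 23.1
tcp_pos: [0.6064, 0.1545, 0.1417]
eef_rot: [[0.012, 0.238, 0.971], [0.002, 0.971, -0.238], [-1.0, 0.004, 0.011]]
ft_force: [0.5, 0.7, -0.1]
width: 0.0853
```

Request:
carry_out(
  plan=[-20,0,-40,0,1,0,0,-45,0,1,0,0,-45,0,1,0,0,-40,0,1,0,0,0,0,1],
)

```text
time: 23.6
tcp_pos: [0.4313, 0.1948, 0.1539]
eef_rot: [[-0.004, 0.235, 0.972], [-0.0, 0.972, -0.235], [-1.0, -0.001, -0.004]]
ft_force: [0.7, 1.2, 0.4]
width: 0.0855
```

Run:
```python
from h import *
go(.6,.15,.1,76)
S=cap('scene','s11.png');T=cap('top')
cv2.imwrite('pics/c11.png',np.vstack([cv2.resize(S['img'][120:360,200:480],(700,600))]))
im=T['img'];cv2.imwrite('pics/t11.png',cv2.resize(im[140:340,160:540],(798,420),interpolation=cv2.INTER_CUBIC))
```

```text
t 23.6 tcp [0.4313 0.1948 0.1539] yaw 76.4 w 0.0855 F [0.7 1.2 0.4] -> roll 0.4 dx 53.9 dy -2.6 dz 174.5
```

View pics/c11.png

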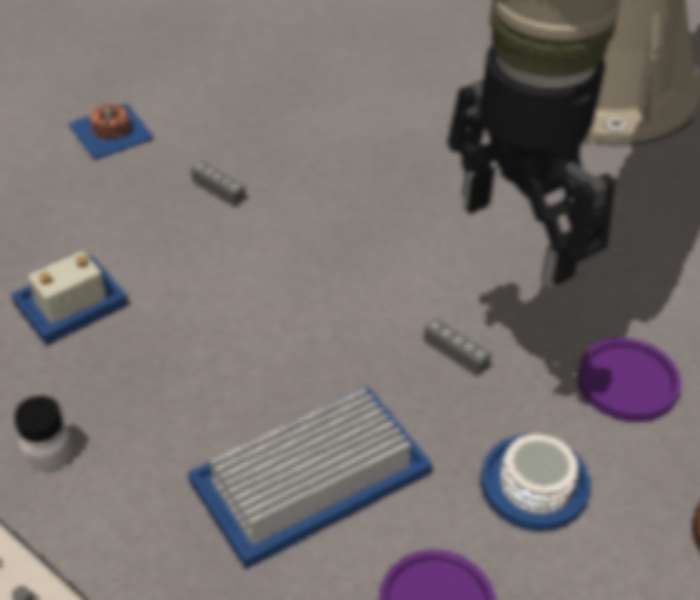

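View pics/t11.png

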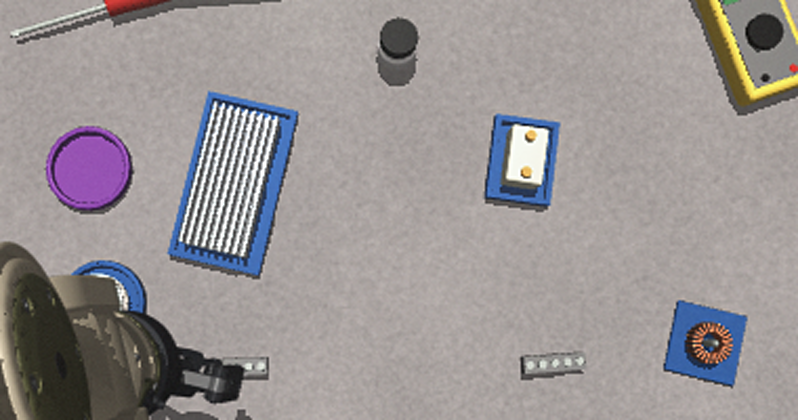

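Run:
```python
from h import *
T=cap('top');S=cap('scene')
f=lambda u,v,z:onz(T,160+u/2.1-.4,140+v/2.1-.4,z)
e=np.array([f(*p,.036) for p in((213,103),(280,117),(246,264),(180,243))])
print('hs corners top',e.round(4).tolist(),e.mean(0),'cradle .6003 .1536')
print('cap',(f(531,135,.048)+f(526,172,.048))/2,'tray .6191 -.1339')
print('choke',f(709,343,.025),'plate .4353 -.3084')
print('disc',onz(S,200+540/2.5-.4,120+462/2.5-.4,.034),'cup .4826 .2828')
print('jar',f(398,37,.055))
# heatsink top corners seen in scene, at z .036
for p in((367,391),(409,458),(257,537),(212,462)): print(onz(S,200+p[0]/2.5-.3,120+p[1]/2.5-.3,.036).round(4))
```

```text
hs corners top [[0.675, 0.1704], [0.6601, 0.1052], [0.5174, 0.1388], [0.5384, 0.2021]] [0.59772265 0.15415167] cradle .6003 .1536
cap [ 0.61853839 -0.13295575] tray .6191 -.1339
choke [ 0.43562287 -0.30470014] plate .4353 -.3084
disc [0.4837834  0.28179934] cup .4826 .2828
jar [ 0.7324893 -0.0100298]
[0.5266 0.1428]
[0.5524 0.2104]
[0.6821 0.1795]
[0.661 0.107]
```

```bash
python3 -c "
from h import *
print(sign_off())"
```

```text
the job is handed in; nothing more can be done
None
```

All four parts are in their blue seats, released, with the arm clear. I handed the job in at about 24 s of the 112 s allowed; the sign-off gives no verdict.

The choke went over the pin, the capacitor into the small tray, the disc into the round cup and the heatsink into the long cradle, in that order. The last pictures show each part upright and within its rim or around its pin. Centre offsets measured from the last pictures:

| Part | Offset from seat centre | Limit |
|---|---|---|
| Choke | about 4 mm | 9 mm |
| Capacitor | about 1 mm | 16 mm |
| Disc | about 1.5 mm | 12 mm |
| Heatsink | about 3 mm (top view) | 16 mm |

- **Jar:** its measured position changed by under 2 mm between the first and last pictures, which is within measuring error, and it is still standing.
- **Disagreement:** the two cameras put the heatsink about 1 cm apart (8 mm in x, 6 mm in y), with corners I picked by eye. By the scene view it is about 8 mm off centre, still within 16 mm. The direction of the mismatch does not suggest it is perched on the rim. The release height was 6.5 mm above the grasp height, which also fits it lying on the 6 mm floor.
- **Not measured:** tilt was judged only by eye from the pictures.

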